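# Refit the washed hob knob and hold it pressed for the spark test

## Robot

A 7-joint arm with a two-finger parallel gripper is mounted at the origin on the work surface. World frame = base frame: x ahead of the robot, y to its left, z up, the work surface at z = 0. Lengths are in m, angles in rad, forces in N, time in s.
With the tool pointing down it reaches from about 0.35 to 0.9 m from the base axis. Payload 8.1 kg.
Tool frame: the origin (TCP) lies at the very end of the fingers, on their centre line; the grasp point (between the pads) lies 19 mm behind it (arm.grasp_offset is the distance from the TCP to the grasp point, in m); z points along the fingers, y is the direction in which the jaws open and shut (so a half turn about z gives the same grasp; the last joint's range is limited). The gripper opens to 92 mm and grips with 3 to 60 N. Pads are 19 mm wide; open, the fingers measure 130 mm over their backs; the gripper's body (75 mm by 190 mm) begins 47 mm behind the grasp point.
Start: joints at [-1.35, 0.434, 0.025, 1.573, -0.012, 1.134, -0.075], TCP at [0.199, 0.593, 0.191] pointing down, gripper open.
Joint ranges: [-2.62, 2.62], [-0.44, 2.09], [-1.27, 1.32], [0.08, 2.57], [-1.32, 4.46], [0.12, 2], [-2.74, 2.74]. Speed limits (rad/s): [2.22, 2.22, 3.01, 3.01, 3.14, 3.14, 3.14].

## Interface

Orientations are given as a rotation vector (axis times angle).
In Python, from cell import arm, eyes, workorder gives the robot as it stands.
- The arm moves only by the shell command python3 -m inch 'ROWS' [FORCE]. ROWS is JSON, a list that holds one entry, the list of rows, each a list of 5 numbers: the closure, from 0 (fully open) to 1 (shut), then the shift along the tool's x, y, z in mm, then the turn about the tool's z in degrees. A call has 1 to 12 rows; each row shifts and turns the pose as measured when the row begins, along the tool's axes as they then stand; what a row does not reach is not made up. A row lasts 1/10 s, in which the tool goes at most 50 mm and 8.59 degrees, less where a joint would pass 70% of its speed; a pose out of reach is approached as far as the arm can. A call with a gripper value outside its range is refused whole. The fingers move at their own pace and stop on an object; FORCE is the grip in N (left out, the last holds). Time passes only in rows, so rows that do not move let the fingers close. It gives the time, the measured TCP pose, the force and the opening at its end, in the units of the state.
- arm.observe(): the state, without advancing time (a new reading comes with each control period).
- eyes.get_image(name): name is "side" or "top"; returns a dict with "frame" (384x512x3 uint8, blue, green, red), "intrinsics" (3x3 intrinsics, pixels), "k1" (the pictures are not rectified: a ray, as slopes to the right and down, at radius r is drawn at 1 + k1 r^2 times it, then the intrinsics apply), "rvec" (rotation vector, rad) and "tvec" (3), from world to camera coordinates, as OpenCV has them. Camera axes: x right, y down, z forward; pixel columns grow to the right and rows downward; lengths in m; the calibration is good to about 2 mm. A picture is of the moment at which its call begins. There is no depth.
- workorder.sign_off(): hands the job in, once; it reports no verdict.
The state is a dict: "clock": time; "joints": joint angles; "dq": joint speeds; "joint_efforts": joint torques, N m; "position": TCP position; "ee_rot": TCP orientation; "force": force on the tool from outside, world axes, zero at the start; "ft_torque": the same for the moment, N m; "width": opening from 0.0 (shut) to 1.0 (fully open).
Only numpy, scipy, OpenCV 4.12 (cv2) and the standard library are available. Lean on these libraries where they do the work, as an engineer would, in place of code of your own. Each camera call takes 0.05 s, during which the arm holds its last target.

## Task

The right-hand control knob of the two-burner gas hob has been washed and lies in the perforated tray. Refit it: turn it so that the flat in its bore matches the flat of the bare D-shaped tap stem (its white line then points at the off dot), push it fully home, then press knob and stem all the way in against the spring for the spark test with the tap still at off, and finish while still holding it pressed in. Leave the other knob, the burner cap, the stack of foil containers and the sauce bottle where they are.

Things in the scene. Friction and masses are not known exactly. Their poses are not given: they have to be found in the camera images.
- knob_center (a point): Loose black cast-metal hob knob, bore down on the tray floor, 38 mm high, about 140 g. Point: on its axis, 19 mm above its underside; z up, x to the bar end with the white pointer line. Below, a round skirt 44 mm across, 16 mm high; on top a straight grip bar 41 mm long (along x), 14 mm wide (y), 22 mm high, centred, to be gripped across its 14 mm.
- knob_bore (a point): Centre of the mouth of the knob's D-shaped bore, on the knob's axis in its underside; axes as the knob's. The bore is 16 mm deep and 11 mm round, with its flat on the -x side (opposite the pointer), 1.5 mm from the axis.
- knob_pointer (a point): Outer end of the white pointer line, on top of the knob's bar: 19 mm along the knob's +x from its axis and 19 mm above knob_center. It is on the off-dot side when the flats match.
- stem_tip (a point): Top centre of the bare upright steel D-stem of the right tap; sinks when pressed. x points away from the flat, to the off dot. Stem 10 mm round, flat 1 mm from the axis on the -x side, top edge bevelled 1.5 mm; stands 23 mm above the glass. Knob home: bore end on stem end, knob_center 3 mm above stem_tip, x axes agreeing (goes on within some 6 degrees), skirt 7 mm off the glass.
- stem (a joint): How far the right-hand stem is pressed in, m: 0 released, 0.005 fully in at its stop. A spring resists: about 4 N to start, about 8 N fully in; let go, it springs back.
- tap (a joint): Turn of the right-hand tap and its stem, rad: 0 is off (a stop), growing anticlockwise seen from above. Stiff (0.15 N m) and stays where it is left; it starts at off.
- left_knob (a joint): Turn of the other, fitted knob (left-hand tap), same shape as the loose one, rad: 0 is off, growing anticlockwise seen from above. Leave alone. Its axis is 110 mm from that of the bare stem, to the hob's +y side; its top is 53 mm above the counter.
- hob: Two-burner gas hob, black glass panel 520 x 300 mm, its top 8 mm above the counter; fixed. Origin: panel centre at counter level; x from the taps (near the robot) to the rear burner, y left. Bare stem at x -205, y -55 mm; fitted knob at x -205, y +55. White off dot 33 mm from each tap on its +x side. Iron pan supports begin 70 mm beyond the taps and rise 51 mm above the counter.
- tray: Perforated steel drying tray, fixed, 325 x 265 x 21 mm (x by y) over its flange, walls included; floor 3 mm thick. Origin at the centre of the underside, on the counter. The knob and the burner cap lie in it about 140 mm apart.
- burner_cap: Loose dark round burner cap, 76 mm across and 11 mm high, about 160 g, lying in the tray; origin at the centre of its underside. Leave alone.
- foil_stack: Loose stack of nested foil containers, 128 x 158 mm over the rims (x by y) and 84 mm high, on the counter left of the hob; origin at the centre of the underside. Leave alone.
- sauce_bottle: Loose brown sauce bottle with red cap, 58 mm across and 150 mm high, standing on the counter left of the hob's near end; origin at the centre of the underside. Leave alone.

How it is judged:
At the end, for the whole second after the job is handed in: Knob on the stem, pointer to the off dot: axes within 2 mm, x axes within 0.3 rad and the same way round, upright within 0.12 rad, home within 1.5 mm (knob_center under 4.5 mm above stem_tip); stem held over 4 mm of 5 in, robot on the knob with over 2 N; tap within 0.2 rad of off (horizontal distance between knob_center and stem_tip below 0.002 m and z of knob_center in the frame of stem_tip below 0.0045 m and angle between the x axis of knob_center and the x axis of stem_tip, either way round below 0.3 rad and x of knob_pointer in the frame of stem_tip above 0.015 m and angle between knob_center's own z axis and vertical below 0.12 rad and value of joint stem above 0.004 m and value of joint tap below 0.2 rad and contact force between any of the fingers, the arm and knob above 2 N); the arm keeps its last pose, push and grip.
It fails at once if the other knob is turned (value of joint left_knob above 0.2 rad).
It fails at once if the burner cap is moved more than 30 mm (distance of burner_cap from where it was at the start of the episode above 0.03 m).
It fails at once if the foil containers are moved more than 30 mm (distance of foil_stack from where it was at the start of the episode above 0.03 m).
It fails at once if the sauce bottle is moved more than 30 mm or tipped (distance of sauce_bottle from where it was at the start of the episode above 0.03 m or angle between sauce_bottle's own z axis and vertical above 0.3 rad).
It also fails if it takes over 40 s, if anything falls off the work surface, if the arm or the gripper's body presses on something with over 40 N, if the wrist force passes 120 N, or if a joint passes its speed limit or range.

## Working session

There is one attempt and no reset: what is moved stays moved. The work goes in short steps, Python scripts to look and compute and a shell command to move; the robot and the scene stay as the last step left them, time stands still between calls to the robot, and variables do not carry over. Pictures are saved under pics/ and viewed, and the job is handed in when it is done.

```bash
ls; mkdir -p pics
python3 - <<'E'
from cell import arm, eyes
import cv2
s=arm.observe(); print(s, arm.grasp_offset)
for n in ("top","side"):
    d=eyes.get_image(n); cv2.imwrite(f"pics/{n}0.png",d["frame"]); print(n,d["intrinsics"],d["k1"],d["rvec"],d["tvec"])
E
```

```text
pics
{'clock': 0.0, 'joints': array([-1.34964182,  0.43524391,  0.02499186,  1.57409955, -0.01159791,
        1.13396532, -0.07510913]), 'dq': array([ 0.00090346, -0.00069353, -0.00138436, -0.00179937, -0.00183278,
       -0.00146764,  0.00016791]), 'joint_efforts': array([ 5.55542488e-05, -6.67851877e+01,  9.84715931e-01, -3.14457715e+01,
       -6.06037932e-02,  4.29765531e-02,  1.59887340e-04]), 'position': array([0.19872268, 0.59197691, 0.19013127]), 'ee_rot': array([-5.06465435e-01, -3.10039625e+00,  2.46269422e-03]), 'force': array([-0.34423993, -0.09081431,  0.44667223]), 'ft_torque': array([ 0.06925483, -0.05805771,  0.04991469]), 'width': 0.9994196292216809} 0.0188
top [[392.14476705   0.         257.03839533]
 [  0.         392.14476705 191.48933549]
 [  0.           0.           1.        ]] -0.037648849157852125 [ 2.10090958 -2.16012557  0.18156838] [0.0961019  0.57204178 1.18772733]
side [[388.68696112   0.         250.38290742]
 [  0.         388.68696112 189.07135717]
 [  0.           0.           1.        ]] 0.029426717558777127 [ 2.20601074 -0.84018801  0.33562053] [-0.3803995   0.35368754  0.81998149]
```

View pics/top0.png

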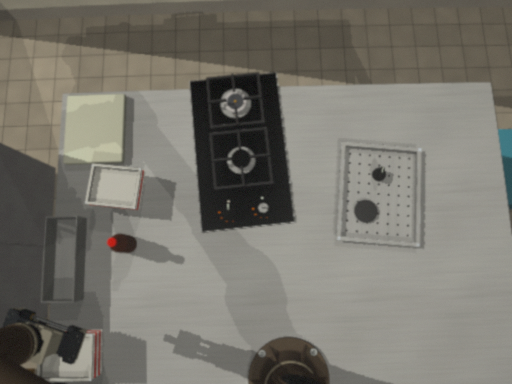

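View pics/side0.png

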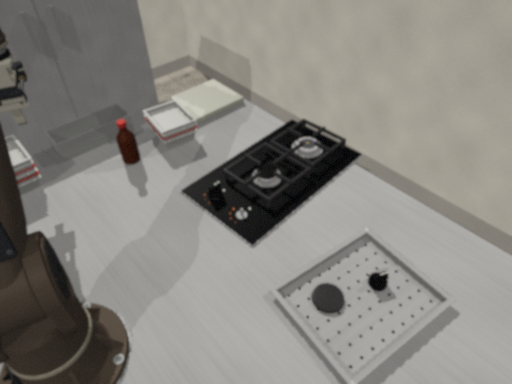

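```bash
cat > h.py <<'E'
import numpy as np, cv2
from cell import arm, eyes
def und(d,uv):
    K=np.array(d["intrinsics"]);k=d["k1"]
    return cv2.undistortPoints(np.array(uv,float).reshape(-1,1,2),K,np.array([k,0,0,0,0.])).reshape(-1,2)
def cam(d):
    R=cv2.Rodrigues(np.array(d["rvec"]))[0];t=np.array(d["tvec"]).ravel();return R,t
def plane(d,uv,z):
    R,t=cam(d);n=und(d,uv);c=-R.T@t
    r=np.c_[n,np.ones(len(n))]@R
    return c+r*((z-c[2])/r[:,2])[:,None]
def proj(d,P):
    return cv2.projectPoints(np.array(P,float).reshape(-1,1,3),np.array(d["rvec"],float),np.array(d["tvec"],float),np.array(d["intrinsics"]),np.array([d["k1"],0,0,0,0.]))[0].reshape(-1,2)
def tri(ds,uvs):
    A=[];b=[]
    for d,uv in zip(ds,uvs):
        R,t=cam(d);n=und(d,[uv])[0]
        for i in (0,1):
            A.append(R[i]-n[i]*R[2]);b.append(n[i]*t[2]-t[i])
    x,res,*_=np.linalg.lstsq(np.array(A),np.array(b),rcond=None);return x,res
def crop(d,x,y,w,h,s,name):
    cv2.imwrite("pics/"+name,cv2.resize(d["frame"][y:y+h,x:x+w],None,fx=s,fy=s,interpolation=cv2.INTER_CUBIC))
E
python3 - <<'E'
from h import *
import cv2
t=eyes.get_image("top");s=eyes.get_image("side")
a=lambda d,x,y,w,h,k:cv2.resize(d["frame"][y:y+h,x:x+w],None,fx=k,fy=k,interpolation=cv2.INTER_CUBIC)
o=np.vstack([np.hstack([a(t,360,155,40,28,10),a(t,210,190,66+14,56,5)]),np.hstack([a(s,360,262,40,28,10),a(s,195,172,80,56,5)])])
cv2.imwrite("pics/z0.png",o)
E
```

```text
(no output)
```

View pics/z0.png

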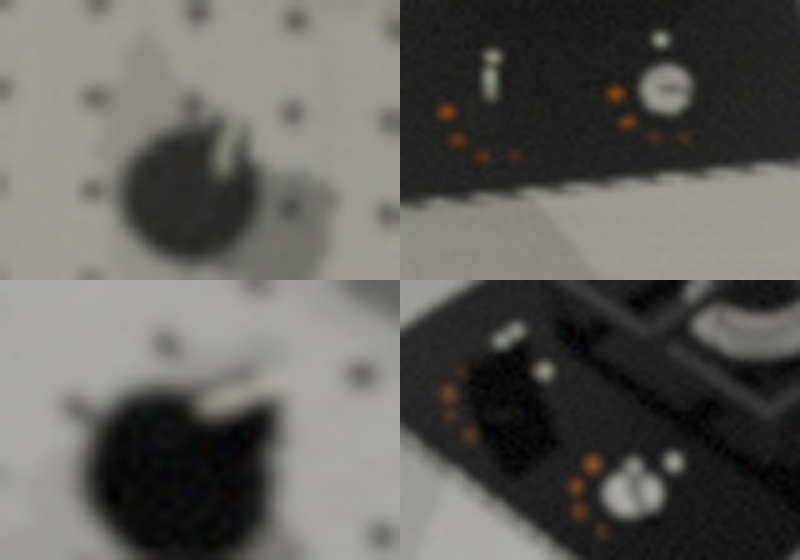

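```bash
cat > dots.py <<'E'
from h import *
def blobs(d,x,y,w,h,thr):
    g=d["frame"][y:y+h,x:x+w].astype(float)
    m=(g.min(2)>thr).astype(np.uint8)
    n,l,st,c=cv2.connectedComponentsWithStats(m)
    out=[]
    for i in range(1,n):
        mm=cv2.dilate((l==i).astype(np.uint8),np.ones((3,3)))
        wgt=np.clip(g.min(2)-35,0,None)*mm
        yy,xx=np.mgrid[y:y+h,x:x+w]
        out.append((round((wgt*xx).sum()/wgt.sum(),2),round((wgt*yy).sum()/wgt.sum(),2),int(st[i,4])))
    return out
E
python3 - <<'E'
from dots import *
t=eyes.get_image("top");s=eyes.get_image("side")
for d,(x,y,w,h) in ((t,(215,190,63,30)),(s,(205,175,52,52))):
    b=blobs(d,x,y,w,h,90)
    for q in b: print(q,plane(d,[q[:2]],.008)[0].round(4))
E
```

```text
(np.float64(261.63), np.float64(197.45), 4) [0.5616 0.0658 0.008 ]
(np.float64(228.07), np.float64(200.87), 4) [0.5534 0.1751 0.008 ]
(np.float64(262.68), np.float64(207.39), 75) [0.5289 0.0633 0.008 ]
(np.float64(227.58), np.float64(205.87), 10) [0.5371 0.177  0.008 ]
(np.float64(252.95), np.float64(175.38), 1) [0.6595 0.1622 0.008 ]
(np.float64(254.97), np.float64(180.66), 14) [0.648  0.1398 0.008 ]
(np.float64(216.28), np.float64(182.53), 15) [0.5547 0.2133 0.008 ]
(np.float64(223.39), np.float64(189.76), 7) [0.551  0.1736 0.008 ]
(np.float64(240.97), np.float64(213.83), 95) [0.5269 0.0634 0.008 ]
(np.float64(249.22), np.float64(207.97), 8) [0.559  0.0649 0.008 ]
(np.float64(212.16), np.float64(220.56), 212) [0.4512 0.0979 0.008 ]
```

Run:
```python
from dots import *
t=eyes.get_image("top");s=eyes.get_image("side")
R,tt=cam(t);print("topcam",-R.T@tt); R,tt=cam(s);print("sidecam",-R.T@tt)
# pointer line ends read from the 10x crops
f=lambda x0,y0,X,Y:(x0+(X+.5)/10-.5,y0+(Y+.5)/10-.5)
for d,e in ((t,[f(360,155,221,175),f(360,155,233,122)]),(s,[f(360,262,195,415-280),f(360,262,285,380-280)])):
    P=plane(d,e,.041);v=P[1]-P[0];print("line",P.round(4),np.hypot(*v[:2]),np.degrees(np.arctan2(v[1],v[0])))
d=t;g=t["frame"].max(2);m=(g[155:190,365:395]<95).astype(np.uint8)
n,l,st,c=cv2.connectedComponentsWithStats(m);i=1+st[1:,4].argmax();cs,_=cv2.findContours((l==i).astype(np.uint8),0,1)
(cx,cy),r=cv2.minEnclosingCircle(cs[0]);print(st[i],c[i]+[365,155],cx+365,cy+155,r)
for z in(.003,.019):print(plane(t,[(cx+365,cy+155),(378.55,173.55),(372,173.5),(385.2,173.5),(378.5,180.7)],z).round(4))
g=s["frame"].max(2);m=(g[255:300,355:400]<80).astype(np.uint8)
for r in m[10:40]:print(''.join('#' if v else '.' for v in r))
```

```text
topcam [0.36283565 0.08076851 1.26845982]
sidecam [ 0.06785471 -0.52064755  0.81638849]
line [[ 0.6281 -0.3218  0.041 ]
 [ 0.6454 -0.3271  0.041 ]] 0.01814503013503546 -17.126306033186818
line [[ 0.6215 -0.3218  0.041 ]
 [ 0.645  -0.33    0.041 ]] 0.024888838183003553 -19.073419434732354
[  7  12  14  14 147] [378.63265306 174.03401361] 378.7142858505249 173.7142848968506 7.092780590057373
[[ 0.6309 -0.324   0.003 ]
 [ 0.6315 -0.3235  0.003 ]
 [ 0.6322 -0.3017  0.003 ]
 [ 0.631  -0.3456  0.003 ]
 [ 0.6074 -0.3214  0.003 ]]
[[ 0.6275 -0.3189  0.019 ]
 [ 0.6281 -0.3184  0.019 ]
 [ 0.6288 -0.2969  0.019 ]
 [ 0.6276 -0.3403  0.019 ]
 [ 0.6043 -0.3163  0.019 ]]
.............................................
.............................................
.............................................
.............................................
.............................................
.............................................
.............................................
.............................................
...................#####.....................
.................####
[... 244 characters left out ...]
..........
..............##################.............
..............##################.............
..............##################.............
..............##################.............
..............##################.............
...............#################.............
................################.............
................###############..............
.................#############...............
..................###########................
....................########.................
.............................................
.............................................
.............................................
..................................#..........
```

```bash
cat > go.py <<'E'
import sys
from h import *
from scipy.spatial.transform import Rotation as Ro
# usage: go.py x y z yaw_of_knob_x_deg -> tool-frame shift (mm) and turn about tool z
def delta(x,y,z,yaw):
    o=arm.observe();R=Ro.from_rotvec(o["ee_rot"]).as_matrix()
    d=R.T@(np.array([x,y,z])-o["position"])*1000
    xa=np.degrees(np.arctan2(R[1,0],R[0,0]))
    turn=-((yaw-xa+90)%180-90)
    print("t",round(float(o["clock"]),2),"pos",o["position"].round(4),"F",o["force"].round(1),"M",o["ft_torque"].round(2),"w",round(float(o["width"]),3),"q7",o["joints"][6].round(2))
    print("toolx yaw",xa.round(2),"tilt z",R[:,2].round(4)," shift",d.round(1),"turn",round(turn,2))
if __name__=="__main__": delta(*map(float,sys.argv[1:5]))
E
python3 go.py .628 -.3205 .19 -18
```

```text
t 0.4 pos [0.1989 0.5924 0.1908] F [ 0.2 -0.2  0.4] M [ 0.03 -0.01 -0.02] w 0.999 q7 -0.08
toolx yaw 161.45 tilt z [-0.e+00 -2.e-04 -1.e+00]  shift [-697.3 -729.     1. ] turn -0.55
```

```bash
python3 -m inch '[[[0,-34,-36,0,0],[0,-34,-36,0,0],[0,-34,-36,0,0],[0,-34,-36,0,0],[0,-34,-36,0,0],[0,-34,-36,0,0],[0,-34,-36,0,0],[0,-34,-36,0,0],[0,-34,-36,0,0],[0,-34,-36,0,0],[0,-34,-36,0,0],[0,-34,-36,0,0]]]' ; python3 go.py .628 -.3205 .19 -18
```

```text
clock: 1.6
position: [0.4498, 0.0526, 0.1898]
ee_rot: [0.486, 3.101, 0.014]
force: [0.7, 1.4, 0.9]
width: 0.996
t 1.6 pos [0.4498 0.0526 0.1898] F [0.7 1.4 0.9] M [ 0.05 -0.11 -0.05] w 0.996 q7 1.11
toolx yaw 162.18 tilt z [ 0.0038  0.0084 -1.    ]  shift [-283.9 -300.7   -2.6] turn 0.18
```

```bash
python3 -m inch '[[[0.4,-34,-36,0,0],[0.4,-34,-36,0,0],[0.4,-34,-36,0,0],[0.4,-34,-36,0,0],[0.4,-34,-36,0,0],[0.4,-34,-36,0,0],[0.4,-34,-36,0,0],[0.4,-34,-36,0,0],[0.4,-20,-20,0,0],[0.4,0,0,0,0]]]' ; python3 go.py .628 -.3205 .19 -18
```

```text
clock: 2.6
position: [0.6349, -0.3424, 0.1876]
ee_rot: [0.489, 3.096, 0.012]
force: [-0.7, -0.0, 0.3]
width: 0.596
t 2.6 pos [ 0.6349 -0.3424  0.1876] F [-0.7 -0.   0.3] M [ 0.04  0.07 -0.03] w 0.596 q7 1.92
toolx yaw 162.06 tilt z [ 0.0081  0.0063 -0.9999]  shift [13.3 18.7 -2.3] turn 0.06
```

```bash
python3 -m inch '[[[0.4,13,18,20,0],[0.4,0,0,40,0],[0.4,0,0,40,0],[0.4,0,0,15,0],[0.4,0,0,0,0]]]' ; python3 go.py .628 -.3205 .022 -18
python3 - <<'E'
from h import *
t=eyes.get_image("top");s=eyes.get_image("side")
a=lambda d,x,y,w,h,k:cv2.resize(d["frame"][y:y+h,x:x+w],None,fx=k,fy=k,interpolation=cv2.INTER_CUBIC)
cv2.imwrite("pics/z1.png",np.hstack([a(t,340,145,80,56,5),a(s,340,235,80,56,5)]))
E
```

```text
clock: 3.1
position: [0.6294, -0.3184, 0.0697]
ee_rot: [0.488, 3.094, 0.013]
force: [0.3, -0.1, 0.8]
width: 0.604
t 3.1 pos [ 0.6294 -0.3184  0.0697] F [ 0.3 -0.1  0.8] M [-0.03  0.   -0.  ] w 0.604 q7 1.94
toolx yaw 162.07 tilt z [ 0.0104  0.0067 -0.9999]  shift [ 1.1 -2.9 47.7] turn 0.07
```

View pics/z1.png

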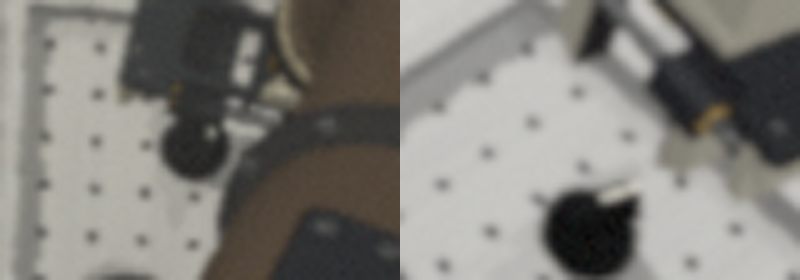

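Run:
```python
from h import *
t=eyes.get_image("top");s=eyes.get_image("side")
o=arm.observe()
from scipy.spatial.transform import Rotation as Ro
R=Ro.from_rotvec(o["ee_rot"]).as_matrix()
for d,n in((t,"t"),(s,"s")):
    P=[o["position"],o["position"]+R[:,1]*.028,o["position"]-R[:,1]*.028,[.628,-.3205,.041]]
    q=proj(d,P);print(q.round(1))
    f=d["frame"].copy()
    x0,y0=(340,145) if n=="t" else (340,225)
    c=cv2.resize(f[y0:y0+56,x0:x0+100],None,fx=8,fy=8,interpolation=cv2.INTER_CUBIC)
    for p in q: cv2.circle(c,tuple(int(v) for v in ((p-[x0,y0]+.5)*8)),3,(0,0,255),-1)
    cv2.imwrite(f"pics/p1{n}.png",c)
```

```text
[[384.4 168.6]
 [375.8 166.2]
 [393.1 171.1]
 [381.3 172.1]]
[[384.4 264. ]
 [376.8 254.7]
 [392.3 273.6]
 [380.3 273.1]]
```

View pics/p1t.png

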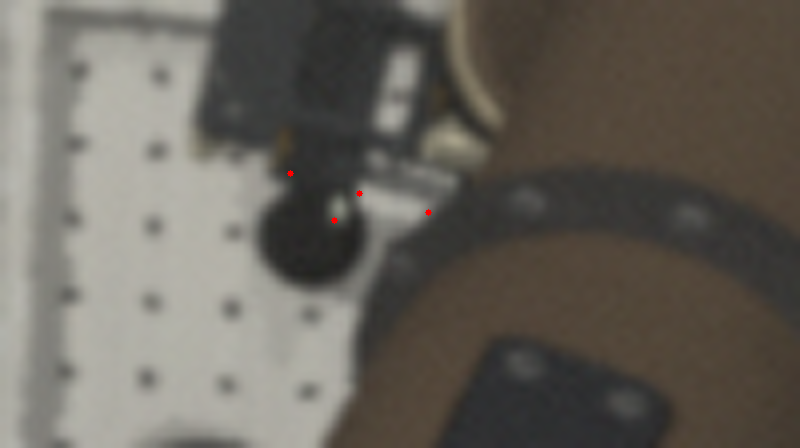

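View pics/p1s.png

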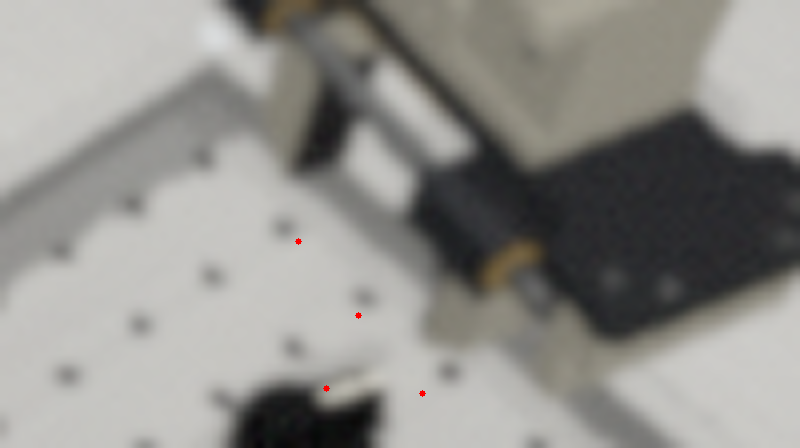

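Run:
```python
from h import *
s=eyes.get_image("side");t=eyes.get_image("top")
a=lambda d,x,y,w,h,k:cv2.resize(d["frame"][y:y+h,x:x+w],None,fx=k,fy=k,interpolation=cv2.INTER_CUBIC)
cv2.imwrite("pics/w1.png",a(s,312,150,200,150,4)); cv2.imwrite("pics/w1t.png",a(t,312,90,200,150,4))
```

```text
(no output)
```

View pics/w1.png

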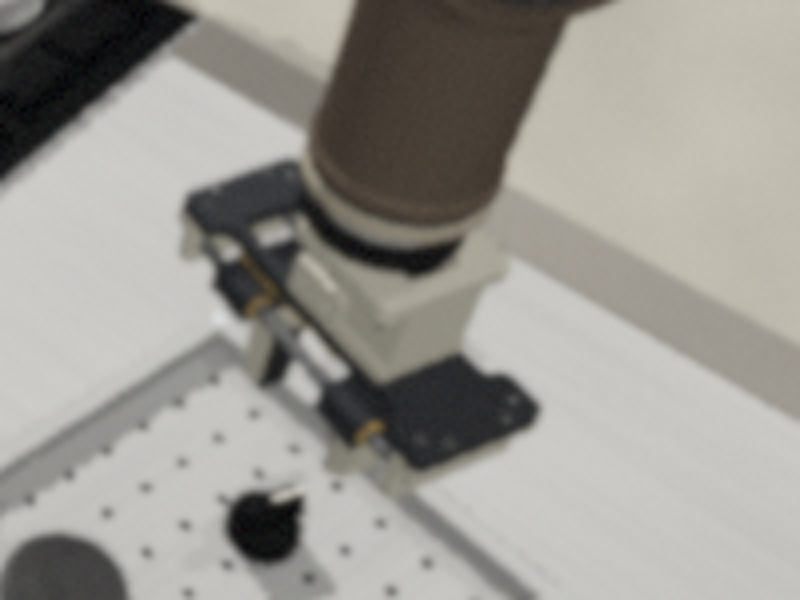

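View pics/w1t.png

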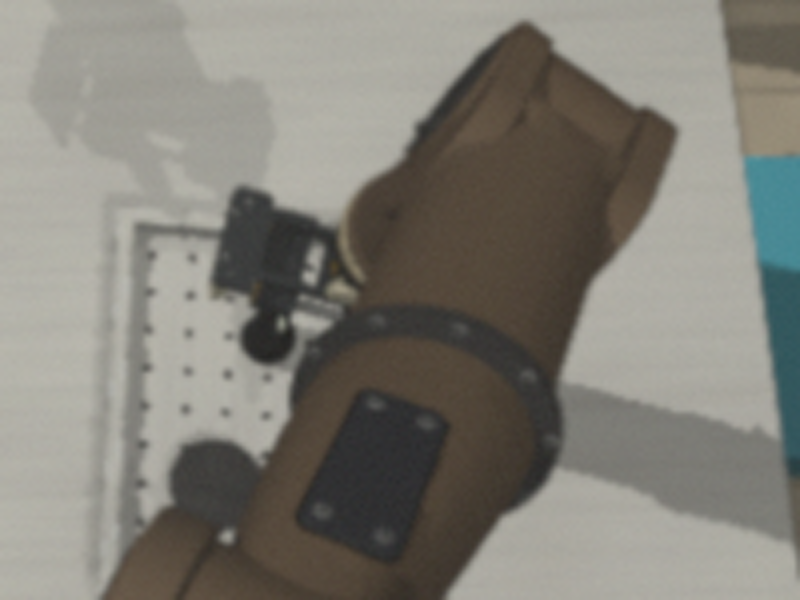

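Run:
```python
from h import *
t=eyes.get_image("top");s=eyes.get_image("side")
from scipy.spatial.transform import Rotation as Ro
o=arm.observe();R=Ro.from_rotvec(o["ee_rot"]).as_matrix()
F=lambda x,y,y0:(312+(x+.5)/4-.5,y0+(y+.5)/4-.5)
for a,b in (((185,205),(213,288)),((290,162),(235,190))):
    x,r=tri([s,t],[F(*a,150),F(*b,90)]);print(x.round(3),r,"tool frame",(R.T@(x-o["position"])).round(3))
# body corners in the tool frame
P=[o["position"]+R@np.array([a,b,-c]) for a in(-.0375,.0375) for b in(-.095,.095) for c in(.066,)]
P+= [o["position"]+R@np.array([a,b,-c]) for a in(-.0095,.0095) for b in(-.065+.018,.065-.018) for c in(.0,.066)]
P+=[[.628,-.3205,.003]]
for d,n,y0 in((t,"t",90),(s,"s",150)):
    c=cv2.imread("pics/w1t.png" if n=="t" else "pics/w1.png")
    for i,p in enumerate(proj(d,P)): cv2.circle(c,tuple(int(v) for v in ((p-[312,y0]+.5)*4)),3,(0,0,255) if i<4 else (0,255,0),-1)
    cv2.imwrite(f"pics/q1{n}.png",c)
```

```text
[ 0.624 -0.223  0.21 ] [3.16560364e-06] tool frame [ 0.036  0.092 -0.136]
[ 0.692 -0.242  0.212] [2.7900982e-11] tool frame [-0.036  0.095 -0.137]
```

View pics/q1s.png

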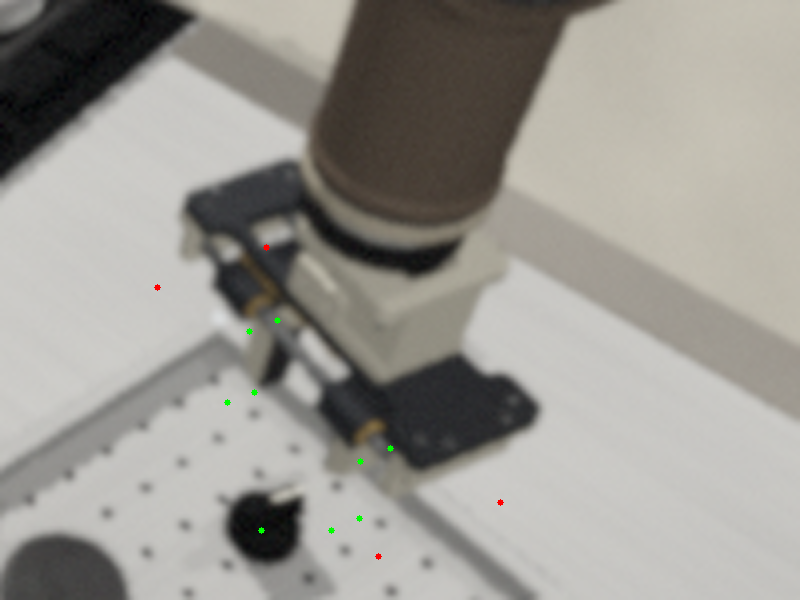

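View pics/q1t.png

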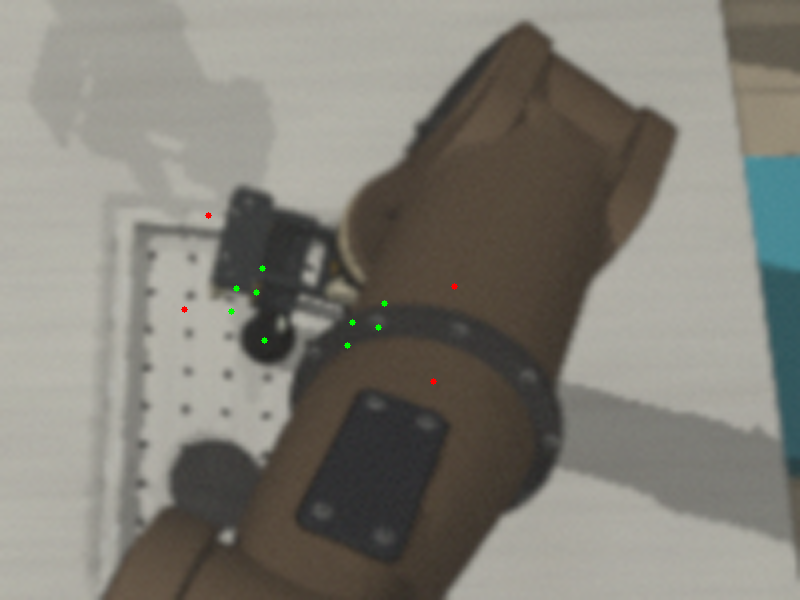

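Run:
```python
from h import *
b=cv2.imread("pics/side0.png")
s=eyes.get_image("side")["frame"]
d=cv2.absdiff(s,b).max(2)[225:285,355:425]
c=cv2.resize(np.clip(d.astype(int)*5,0,255).astype(np.uint8),None,fx=8,fy=8,interpolation=cv2.INTER_NEAREST)
cv2.imwrite("pics/df.png",c)
```

```text
(no output)
```

View pics/df.png

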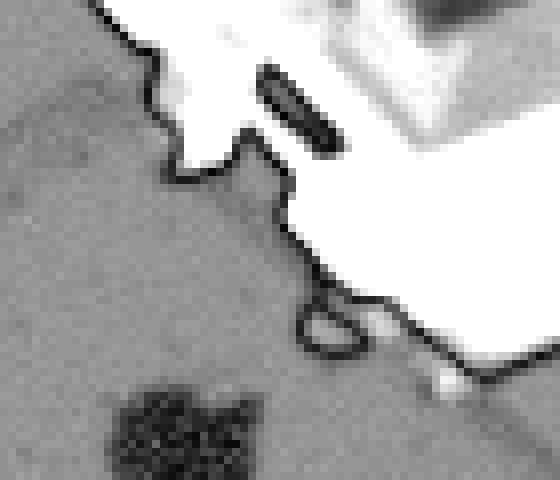

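```bash
python3 -m inch '[[[0.4,1,-2,20,0],[0.4,0,0,12,0],[0.4,0,0,3,0],[0.4,0,0,0,0]]]' ; python3 go.py .628 -.3205 .022 -18
python3 - <<'E'
from h import *
t=eyes.get_image("top");s=eyes.get_image("side")
a=lambda d,x,y,w,h,k:cv2.resize(d["frame"][y:y+h,x:x+w],None,fx=k,fy=k,interpolation=cv2.INTER_CUBIC)
cv2.imwrite("pics/z2.png",np.hstack([a(t,350,140,50,60,8),a(s,355,240,50,60,8)]))
E
```

```text
clock: 3.95
position: [0.6314, -0.3228, 0.0389]
ee_rot: [0.488, 3.086, 0.009]
force: [-0.2, -0.9, 0.1]
width: 0.596
t 3.95 pos [ 0.6314 -0.3228  0.0389] F [-0.2 -0.9  0.1] M [ 0.05 -0.01 -0.06] w 0.596 q7 1.95
toolx yaw 162.01 tilt z [ 0.0181  0.0029 -0.9998]  shift [ 4.2  1.  16.8] turn 0.01
```

View pics/z2.png

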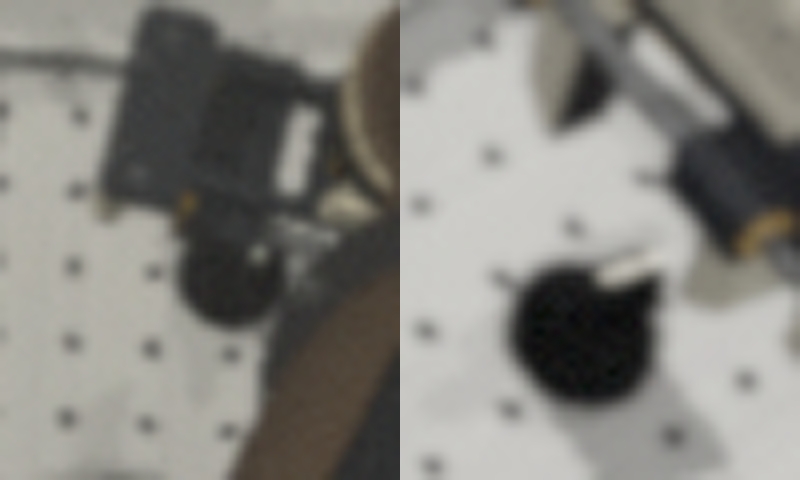

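```bash
python3 -m inch '[[[0.5,3,1,12,0],[0.6,0,0,4,0],[0.7,0,0,0,0],[0.9,0,0,0,0],[1,0,0,0,0],[1,0,0,0,0],[1,0,0,0,0]]]' 10; python3 go.py .628 -.3205 .022 -18
python3 - <<'E'
from h import *
t=eyes.get_image("top");s=eyes.get_image("side")
a=lambda d,x,y,w,h,k:cv2.resize(d["frame"][y:y+h,x:x+w],None,fx=k,fy=k,interpolation=cv2.INTER_CUBIC)
cv2.imwrite("pics/z3.png",np.hstack([a(t,350,140,50,60,8),a(s,355,240,50,60,8)]))
E
```

```text
clock: 4.75
position: [0.6303, -0.3213, 0.0237]
ee_rot: [0.488, 3.083, 0.008]
force: [0.5, 0.2, 0.2]
width: 0.038
t 4.75 pos [ 0.6303 -0.3213  0.0237] F [0.5 0.2 0.2] M [-0.01  0.05 -0.01] w 0.038 q7 1.96
toolx yaw 162.02 tilt z [ 0.021   0.0017 -0.9998]  shift [2.5 0.  1.6] turn 0.02
```

View pics/z3.png

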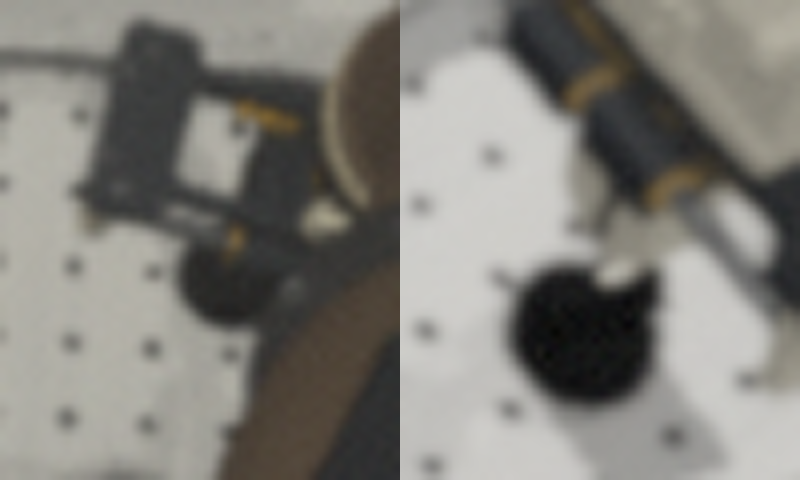

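Run:
```python
from h import *
s=eyes.get_image("side")
from scipy.spatial.transform import Rotation as Ro
o=arm.observe();R=Ro.from_rotvec(o["ee_rot"]).as_matrix()
P=[o["position"]+R@np.array([a,0,-c]) for c in(0,.019) for a in (-.0095,0,.0095)]+[[.628,-.3205,.041],[.646,-.326,.041]]
c=cv2.imread("pics/z3.png")[:,400:]
for i,p in enumerate(proj(s,P)):
    p=(p-[355,240]+.5)*8;print(p.round());cv2.circle(c,tuple(int(v) for v in p),3,[(0,0,255),(0,255,0),(255,0,0)][i//3],-1)
cv2.imwrite("pics/z3p.png",c)
```

```text
[227. 288.]
[200. 300.]
[173. 311.]
[240. 252.]
[213. 264.]
[186. 275.]
[206. 269.]
[259. 246.]
```

View pics/z3p.png

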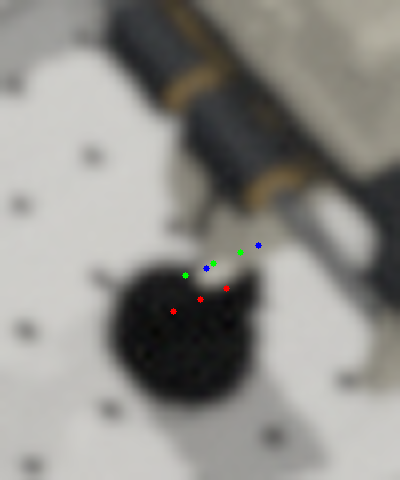

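Run:
```python
from h import *
s=np.mean([eyes.get_image("side")["frame"].astype(float) for _ in range(4)],0)
c=s[248:290,365:405]
c=np.clip((c)*1.0,0,255).astype(np.uint8)
cv2.imwrite("pics/z4.png",cv2.resize(c,None,fx=14,fy=14,interpolation=cv2.INTER_CUBIC))
```

```text
(no output)
```

View pics/z4.png

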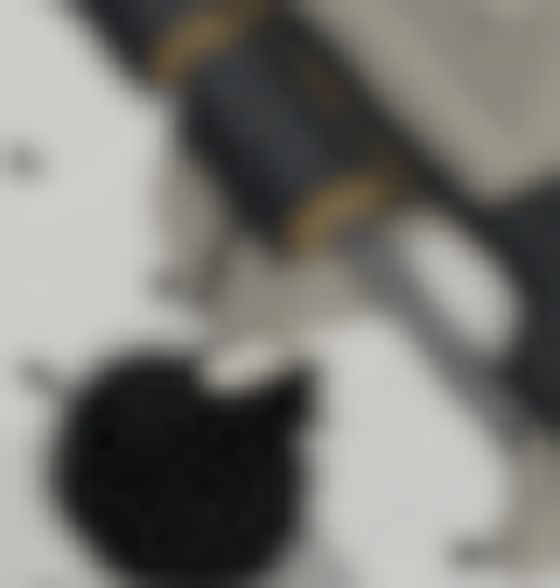

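```bash
python3 -m inch '[[[0.6,2,0,0,0],[0.6,0,0,0,0],[0.6,0,0,0,0],[0.6,0,0,0,0]]]'; python3 go.py .628 -.3205 .022 -18
cat > sh.py <<'E'
from h import *
import sys
s=np.mean([eyes.get_image("side")["frame"].astype(float) for _ in range(2)],0)
x,y,w,h,k=map(int,sys.argv[2:7])
cv2.imwrite("pics/"+sys.argv[1],cv2.resize(s[y:y+h,x:x+w].astype(np.uint8),None,fx=k,fy=k,interpolation=cv2.INTER_CUBIC))
E
python3 sh.py z5.png 360 245 50 45 12
```

```text
clock: 5.5
position: [0.628, -0.3205, 0.0234]
ee_rot: [0.487, 3.083, 0.008]
force: [-0.5, 0.8, 0.4]
width: 0.307
t 5.5 pos [ 0.628  -0.3205  0.0234] F [-0.5  0.8  0.4] M [ 0.05  0.06 -0.05] w 0.307 q7 1.96
toolx yaw 162.03 tilt z [ 0.0206  0.0019 -0.9998]  shift [ 0.  -0.1  1.4] turn 0.03
```

View pics/z5.png

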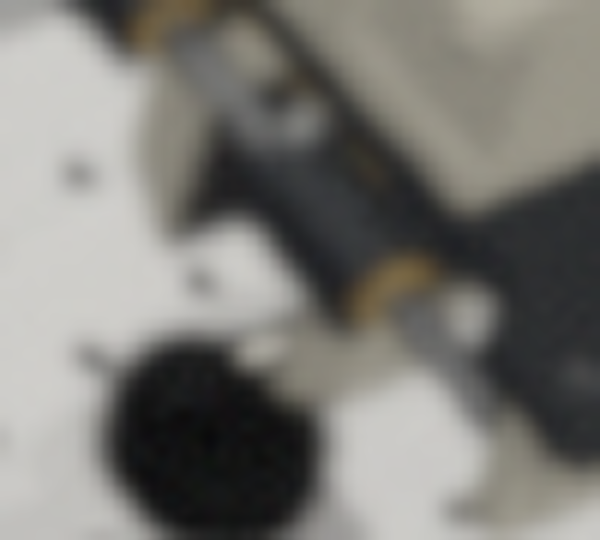

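```bash
python3 -m inch '[[[0.6,0,0,8,0],[0.6,0,0,6,0],[0.6,0,0,3,0]]]'; python3 go.py .628 -.3205 .0 -18; python3 sh.py z6.png 360 245 50 45 12
```

```text
clock: 5.9
position: [0.6287, -0.3205, 0.0054]
ee_rot: [0.487, 3.083, 0.008]
force: [-0.6, 0.2, 0.0]
width: 0.4
t 5.9 pos [ 0.6287 -0.3205  0.0054] F [-0.6  0.2  0. ] M [-0.01  0.02 -0.06] w 0.4 q7 1.97
toolx yaw 162.03 tilt z [ 0.0213  0.0016 -0.9998]  shift [ 0.8 -0.3  5.4] turn 0.03
```

View pics/z6.png

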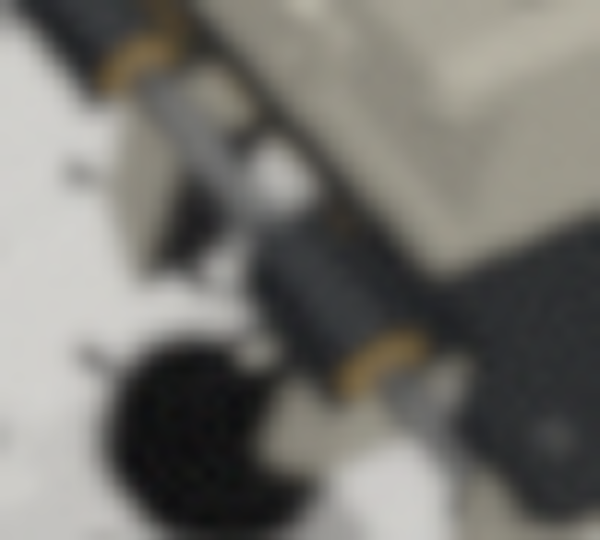

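Run:
```python
from h import *
from scipy.optimize import least_squares
from scipy.spatial.transform import Rotation as Ro
s=eyes.get_image("side");o=arm.observe();R=Ro.from_rotvec(o["ee_rot"]).as_matrix()
for pos,m in (([.628,-.3205,.0234],(360+237.5/12-.5,245+320.5/12-.5)),([.6287,-.3205,.0054],(360+207.5/12-.5,245+372.5/12-.5))):
    r=least_squares(lambda v:proj(s,np.array(pos)+R@np.array([v[0],0,-v[1]]))[0]-m,[0,0]);print(r.x*1000)
```

```text
[ 5.14957259 29.01781342]
[ 8.54506829 30.93161821]
```

```bash
python3 -m inch '[[[0.6,1,0,6,0],[0.6,0,0,3,0],[0.6,0,0,2,0],[0.6,0,0,0,0]]]'; python3 go.py .628 -.3205 .0 -18; python3 sh.py z7.png 360 245 50 45 12
```

```text
clock: 6.45
position: [0.6281, -0.3204, -0.0059]
ee_rot: [0.487, 3.082, 0.007]
force: [-0.5, -0.5, 0.4]
width: 0.398
t 6.45 pos [ 0.6281 -0.3204 -0.0059] F [-0.5 -0.5  0.4] M [0.04 0.03 0.01] w 0.398 q7 1.97
toolx yaw 162.02 tilt z [ 0.0217  0.0013 -0.9998]  shift [-0.  -0.1 -5.9] turn 0.02
```

View pics/z7.png

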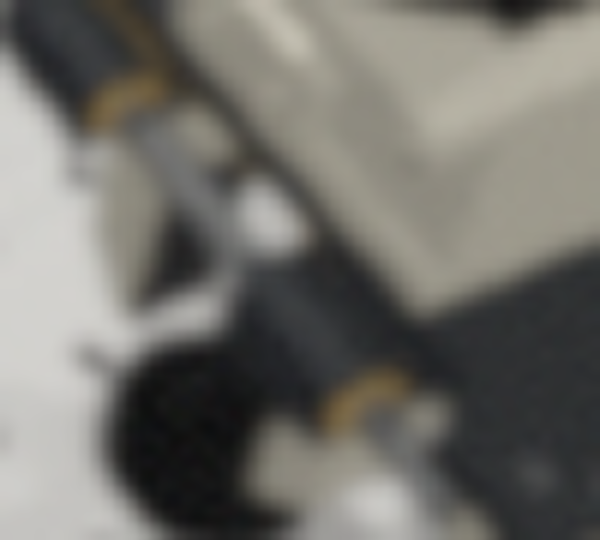

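```bash
python3 -m inch '[[[0.6,0,0,2,0],[0.6,0,0,1,0]]]'; python3 -m inch '[[[0.6,0,0,2,0],[0.6,0,0,0,0]]]'
```

```text
clock: 6.75
position: [0.6288, -0.3208, -0.0082]
ee_rot: [0.487, 3.081, 0.007]
force: [-0.3, -0.1, 0.8]
width: 0.399
clock: 6.95
position: [0.6288, -0.3207, -0.0104]
ee_rot: [0.487, 3.081, 0.007]
force: [-0.9, 0.6, -0.4]
width: 0.4
```

```bash
python3 -m inch '[[[0.6,1,0,2,0],[0.6,0,0,0,0]]]';  python3 -m inch '[[[0.6,0,0,2,0],[0.6,0,0,0,0]]]'; python3 -m inch '[[[0.8,0,0,0,0],[1,0,0,0,0],[1,0,0,0,0],[1,0,0,0,0]]]' 8; python3 go.py .628 -.3205 .0 -18; python3 sh.py z8.png 360 245 50 45 12
```

```text
clock: 7.15
position: [0.6278, -0.3204, -0.0126]
ee_rot: [0.487, 3.081, 0.007]
force: [-0.7, 0.2, -1.0]
width: 0.396
clock: 7.35
position: [0.6279, -0.3204, -0.0148]
ee_rot: [0.487, 3.081, 0.007]
force: [-0.9, 0.3, -0.2]
width: 0.399
clock: 7.75
position: [0.6279, -0.3206, -0.0147]
ee_rot: [0.487, 3.081, 0.006]
force: [-0.0, -0.2, -1.2]
width: 0.154
t 7.75 pos [ 0.6279 -0.3206 -0.0147] F [-0.  -0.2 -1.2] M [-0.09  0.04 -0.02] w 0.154 q7 1.98
toolx yaw 162.03 tilt z [ 2.310e-02  5.000e-04 -9.997e-01]  shift [ -0.4   0.2 -14.7] turn 0.03
```

View pics/z8.png

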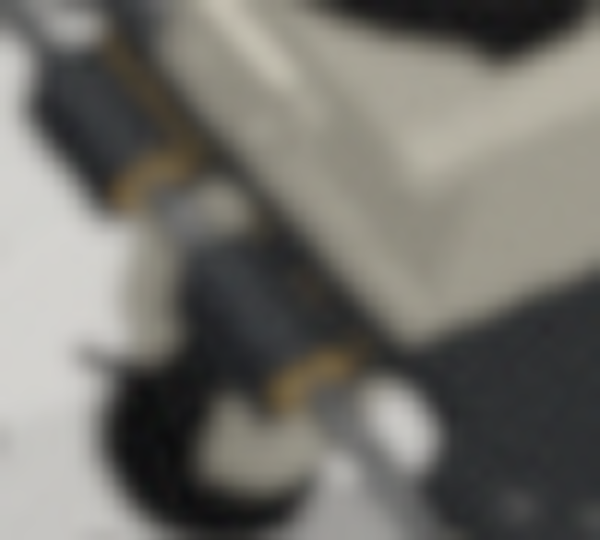

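```bash
python3 -m inch '[[[1,0,0,0,0],[1,0,0,0,0],[1,0,0,-15,0],[1,0,0,-40,0],[1,0,0,-30,0],[1,0,0,-15,0],[1,0,0,0,0]]]' 30; python3 go.py .5274 .0629 .09 4.3; python3 sh.py z9.png 350 215 60 60 10
```

```text
clock: 8.55
position: [0.6244, -0.32, 0.0911]
ee_rot: [0.488, 3.083, 0.008]
force: [0.3, 0.4, -2.0]
width: 0.148
t 8.55 pos [ 0.6244 -0.32    0.0911] F [ 0.3  0.4 -2. ] M [-0.01  0.03 -0.07] w 0.148 q7 1.93
toolx yaw 162.0 tilt z [ 0.0208  0.0017 -0.9998]  shift [ 2.105e+02  3.342e+02 -3.000e-01] turn -22.3
```

View pics/z9.png

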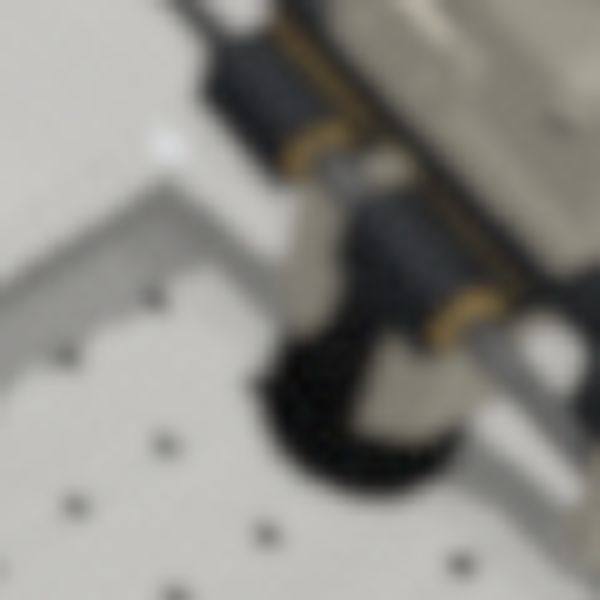

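```bash
python3 -m inch '[[[1,20,32,0,-7.4],[1,20,32,0,-7.4],[1,20,32,0,-7.4],[1,0,0,0,0]]]'; python3 go.py .5274 .0629 .09 4.3
```

```text
clock: 9.05
position: [0.5766, -0.2104, 0.0819]
ee_rot: [-0.137, 3.13, 0.007]
force: [1.3, 1.1, -1.1]
width: 0.147
t 9.05 pos [ 0.5766 -0.2104  0.0819] F [ 1.3  1.1 -1.1] M [ 0.04 -0.    0.02] w 0.147 q7 2.14
toolx yaw -174.98 tilt z [ 0.0088  0.0046 -1.    ]  shift [ 25.  276.6  -7.3] turn 0.72
```

```bash
python3 -m inch '[[[1,4,40,-6,0],[1,4,40,-2,0],[1,4,40,0,0],[1,4,40,0,0],[1,4,40,0,0],[1,4,40,0,0],[1,2,25,0,0],[1,0,0,0,0]]]'; python3 go.py .5274 .0629 .05 4.3
```

```text
clock: 9.85
position: [0.5195, 0.06, 0.0821]
ee_rot: [0.127, -3.133, -0.004]
force: [1.1, -0.3, -2.0]
width: 0.154
t 9.85 pos [0.5195 0.06   0.0821] F [ 1.1 -0.3 -2. ] M [ 0.01 -0.02 -0.03] w 0.154 q7 1.63
toolx yaw -175.36 tilt z [-0.0058  0.0025 -1.    ]  shift [-8.3  2.2 32.1] turn 0.34
```

```bash
python3 -m inch '[[[1,-8,2,20,0.5],[1,0,0,15,0],[1,0,0,5,0],[1,0,0,0,0]]]'; python3 go.py .5274 .0629 .04 4.3;  python3 - <<'E'
from h import *
t=eyes.get_image("top");s=eyes.get_image("side")
a=lambda d,x,y,w,h,k:cv2.resize(d["frame"][y:y+h,x:x+w],None,fx=k,fy=k,interpolation=cv2.INTER_CUBIC)
cv2.imwrite("pics/z10.png",np.hstack([a(t,235,175,50,60,8),a(s,215,165,50,60,8)]))
E
```

```text
clock: 10.25
position: [0.526, 0.0613, 0.0386]
ee_rot: [0.111, -3.13, -0.001]
force: [1.0, 0.0, -1.7]
width: 0.147
t 10.25 pos [0.526  0.0613 0.0386] F [ 1.   0.  -1.7] M [ 0.01 -0.02 -0.01] w 0.147 q7 1.65
toolx yaw -175.95 tilt z [-9.7e-03  5.0e-04 -1.0e+00]  shift [-1.5  1.5 -1.4] turn -0.25
```

View pics/z10.png

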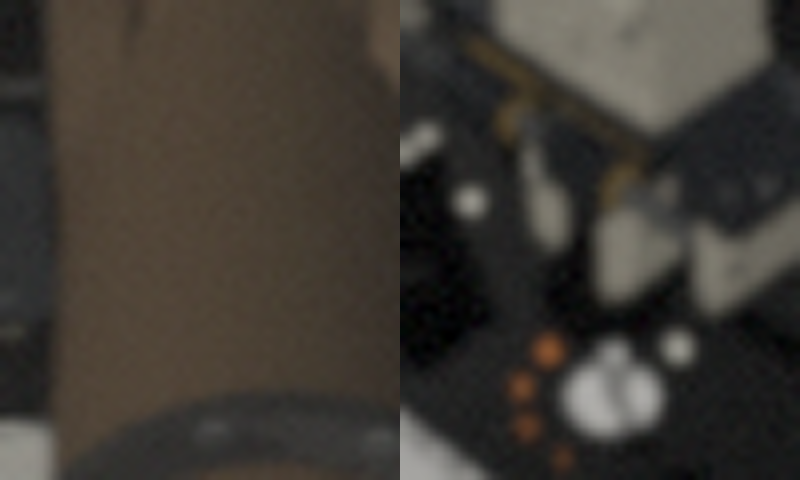

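Run:
```python
from h import *
s0=eyes.get_image("side")
th=np.linspace(0,2*np.pi,60)
def draw(img,x0,y0,k,c,zb,yaw,col,off=0):
    c=np.array(c)
    for z in (zb,zb+.016):
        P=np.c_[c[0]+.022*np.cos(th),c[1]+.022*np.sin(th),0*th+z]
        q=(proj(s0,P)-[x0,y0]+.5)*k
        cv2.polylines(img,[q.astype(np.int32)],True,col,1)
i=cv2.imread("pics/z9.png");draw(i,350,215,10,(.6244,-.32),.1088,0,(0,0,255));
fr=np.mean([eyes.get_image("side")["frame"].astype(float) for _ in range(8)],0)
np.save("avg10.npy",fr)
c=np.clip(fr[170:230,215:275]*4-60,0,255).astype(np.uint8)
j=cv2.resize(c,None,fx=8,fy=8,interpolation=cv2.INTER_CUBIC);j0=cv2.resize(j,(600,600));
j=j0.copy();draw(j,215,170,10,(.526,.0613),.0386+.0177,0,(0,0,255))
cv2.imwrite("pics/c9.png",i);cv2.imwrite("pics/c10.png",j0[:, :]);cv2.imwrite("pics/c10d.png",j)
```

```text
(no output)
```

View pics/c9.png

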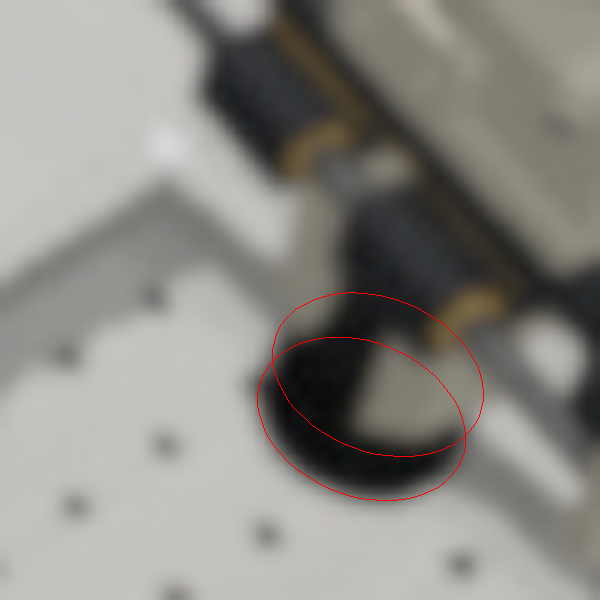

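View pics/c10.png

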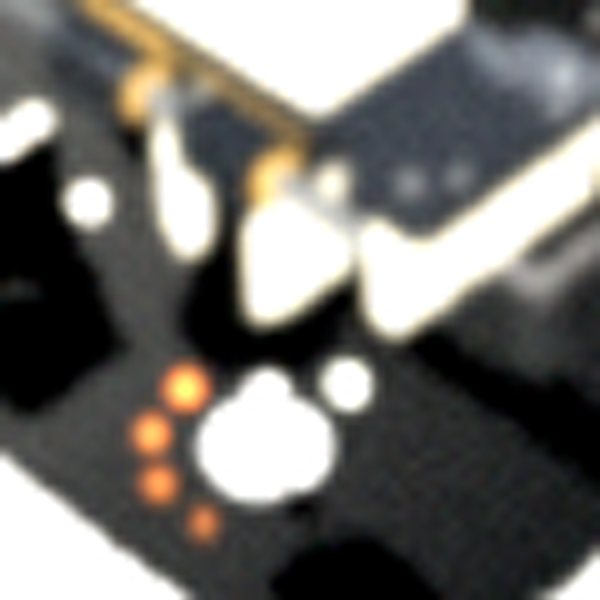

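View pics/c10d.png

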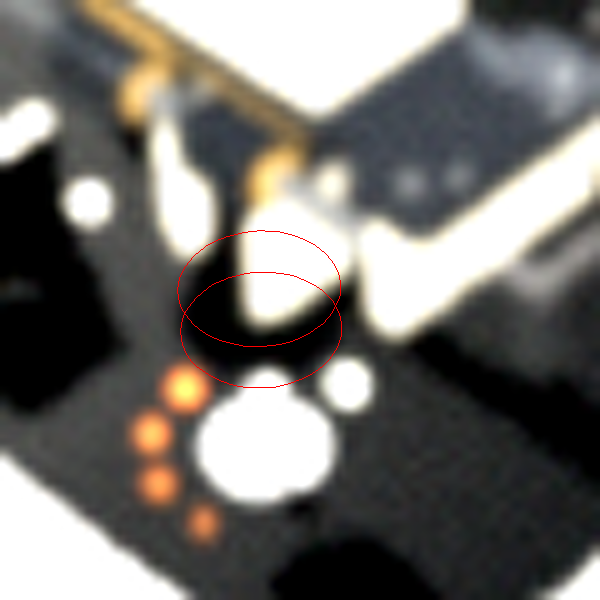

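Run:
```python
from h import *
s0=eyes.get_image("side")
fr=np.load("avg10.npy").max(2)
np.set_printoptions(linewidth=200)
print("rows 195..212, cols 228..252");print(fr[195:212,228:254].round().astype(int))
b=cv2.imread("pics/side0.png").max(2)
print("side0 rows 203..222 cols 234..256");print(b[203:222,232:256])
th=np.linspace(0,2*np.pi,60)
i=cv2.resize(cv2.imread("pics/side0.png")[195:230,225:260],None,fx=16,fy=16,interpolation=cv2.INTER_CUBIC)
for c,col in (((.5261,.0625),(0,0,255)),((.5287,.0634),(0,255,0))):
  for r,z in ((.005,.0295),(.0035,.031),(.005,.008)):
    q=(proj(s0,np.c_[c[0]+r*np.cos(th),c[1]+r*np.sin(th),0*th+z])-[225,195]+.5)*16
    cv2.polylines(i,[q.astype(np.int32)],True,col,1)
cv2.imwrite("pics/st.png",i)
```

```text
rows 195..212, cols 228..252
[[ 36  36  36  40  56  69  65  46  25  18  34  71 106 123 128 125 119 112 111 109 104  90  73  82 108 120]
 [ 35  37  34  36  40  43  36  25  16  16  31  70 104 122 126 124 118 113 109 106 100  83  63  77 107 122]
 [ 35  35  35  34  35  32  24  15  15  14  30  67 102 122 127 125 118 110 103  94  80  62  49  71 104 121]
 [ 35  34  35  34  33  30  20  15  12  13  28  63 101 120 126 123 114 103  88  70  54  36  35  67 102 120]
 [ 35  35  35  33  31  24  18  12  12  12  28  61  97 118 122 117 104  86  66  43  27  18  30  65  99 117]
 [ 35  36  35  32  28  21  16  14   9  13  24  56  89 108 109  98  82  59  39  24  12  15  29  60  92 112]
 [ 35  34  34  33  27  19  15  12  11  11  23  44  72  84  80  68  51  32  21  15  17  21  27  51  81 103]
 [ 34  34  35  33  27  20  12  15  12  12  17  27  44  51  46  34  24  17  12  16  17  23  24  38  62  85]
 [ 32  35  34  34  28  22  16  14  13  12  14  15  21  22  17  17  14  12  14  16  19  25  27  29  41  56]
 [ 31  34  34  33  31  28  20  15  12  11  14  12  14  13  13  11  11  12  14  18  22  27  28  26  28  32]
 
[... 1964 characters left out ...]
1  27]
 [ 30  34  46  86 131 156 165 165 154 136 123 135 153 160 143 100  49  34  27  27  25  27  23  25]
 [ 39  31  38  72 114 145 160 165 162 146 129 126 138 145 126  83  38  27  25  24  23  27  22  23]
 [ 53  28  33  52  87 121 146 159 160 150 127 118 117 118  95  59  34  25  28  25  23  28  22  26]
 [ 60  35  30  38  59  88 117 131 138 130 113  92  82  76  58  36  29  26  26  26  25  24  27  25]
 [ 51  33  30  32  35  54  70  85  94  90  75  58  45  35  30  29  24  27  28  27  27  28  26  25]
 [ 38  32  39  43  38  34  37  44  49  47  39  34  20  13  20  24  22  30  28  23  25  20  25  23]
 [ 34  35  53  61  53  30  29  32  27  30  29  27  18  20  20  24  21  28  27  21  24  25  31  30]]
```

View pics/st.png

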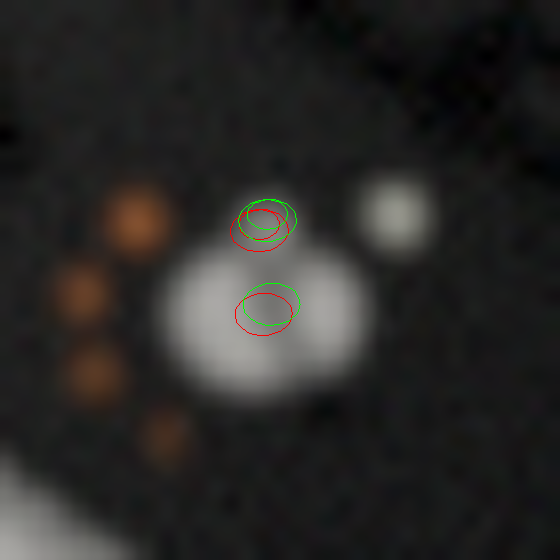

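Run:
```python
from h import *
s=eyes.get_image("side")
c=np.array([.526,.0613,.0563]);q=proj(s,c)[0]
for d in ((.4,-.85),(.3,-.4)): print((plane(s,[q+d],c[2])[0]-c)*1000)
q=(241.3,207.0+1.5)
print(plane(s,[q],.031)); 
# stem top center: fit x of sides, y top of bevel circle
J=[(proj(s,c+np.array(e)*.001)[0]-proj(s,c)[0]).round(3) for e in np.eye(3)];print(J)
```

```text
[2.90357324e+00 1.73771036e+00 1.38777878e-14]
[1.59092153e+00 6.11458871e-01 1.38777878e-14]
[[0.5274224  0.06149467 0.031     ]]
[array([ 0.28 , -0.177]), array([-0.237, -0.195]), array([-0.013, -0.256])]
```

```bash
python3 -m inch '[[[1,-1,1,12,0],[1,0,0,8,0],[1,0,0,2,0],[1,0,0,0,0]]]'; python3 go.py .527 .062 .0133 4.3;python3 sh.py z11.png 215 170 60 60 10
```

```text
clock: 11.3
position: [0.5273, 0.0637, 0.0153]
ee_rot: [0.113, -3.131, -0.003]
force: [-0.5, -0.4, -0.8]
width: 0.151
t 11.3 pos [0.5273 0.0637 0.0153] F [-0.5 -0.4 -0.8] M [ 0.03  0.02 -0.03] w 0.151 q7 1.67
toolx yaw -175.85 tilt z [-0.0081  0.0014 -1.    ]  shift [ 0.4 -1.7  2. ] turn -0.15
```

View pics/z11.png

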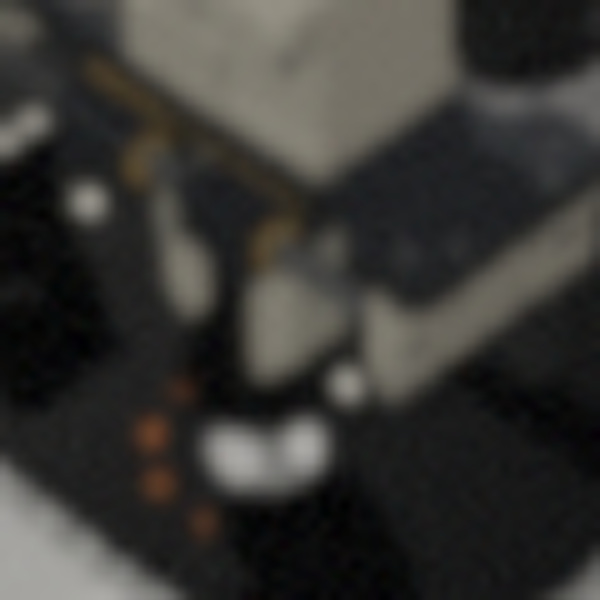

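Run:
```python
from h import *
s=eyes.get_image("side");fr=s["frame"].max(2)
np.set_printoptions(linewidth=200);print(fr[207:221,232:252])
th=np.linspace(0,2*np.pi,720)
q=proj(s,np.c_[.5273+.022*np.cos(th),.0637+.022*np.sin(th),0*th+.033])
for c in range(236,248):
    m=q[np.abs(q[:,0]-c)<.3];print(c,m[:,1].max().round(2),end=' | ')
print(q.min(0),q.max(0))
```

```text
[[ 44  41  27  11  10  12  16  43  69  82  78  67  52  37  25  48  93 122 114  90]
 [ 59  59  44  19  13  15  14  24  41  47  43  37  28  16  22  53 106 140 131  94]
 [ 62  64  42  19  11   5  12   9  21  22  16  14  12  11  15  44  90 121 115  80]
 [ 49  46  36  22  15  22  15  14  18  16  19  21  23  30  26  32  54  75  74  51]
 [ 37  28  32  24  34  35  33  31  30  22  22  36  55  66  60  43  33  38  36  36]
 [ 39  31  33  49  71  80  83  77  62  50  53  78 104 116 103  71  39  30  30  28]
 [ 40  37  43  75 110 129 131 127 109  87  93 119 141 154 137  96  50  27  27  27]
 [ 35  36  46  89 132 156 161 158 142 118 114 137 161 167 151 108  56  31  27  32]
 [ 38  34  47  88 132 161 170 167 156 135 125 138 156 163 148 102  54  32  33  32]
 [ 43  36  43  75 118 151 164 167 157 138 125 129 139 143 125  82  38  23  30  27]
 [ 53  36  36  54  90 127 147 154 144 129 119 115 113 105  85  52  26  20  28  26]
 [ 60  38  32  37  59  91 113 121 114 103 100  92  79  66  43  23  14  17  19  23]
 [ 50  36  30  30  37  52  67  71  69  62  60  54  43  28  21  16  12  11  16  17]
 [ 40  30  39  44  38  32  29  33  27  29  27  24  13  16  14  19  12   5  16  15]]
236 212.55 | 237 212.96 | 238 213.22 | 239 213.39 | 240 213.45 | 241 213.45 | 242 213.38 | 243 213.21 | 244 212.94 | 245 212.55 | 246 212.03 | 247 211.29 | [232.79832558 201.91456757] [248.6569698  213.45070572]
```

```bash
python3 -m inch '[[[1,0,-1.5,0,0],[1,0,0,0,0]]]'; python3 go.py .5278 .062 .0133 4.3; python3 -m inch '[[[1,0,0,2,0],[1,0,0,2,0]]]'; python3 -m inch '[[[1,0,0,2,0]]]'
```

```text
clock: 11.65
position: [0.5283, 0.0621, 0.0164]
ee_rot: [0.113, -3.133, -0.003]
force: [0.3, -0.0, -0.9]
width: 0.15
t 11.65 pos [0.5283 0.0621 0.0164] F [ 0.3 -0.  -0.9] M [ 0.01 -0.01 -0.01] w 0.15 q7 1.67
toolx yaw -175.86 tilt z [-0.0061  0.0017 -1.    ]  shift [ 0.5 -0.1  3.1] turn -0.16
clock: 11.85
position: [0.5288, 0.0622, 0.0128]
ee_rot: [0.113, -3.135, -0.004]
force: [0.0, -0.4, -1.8]
width: 0.152
clock: 11.95
position: [0.5286, 0.0622, 0.0107]
ee_rot: [0.113, -3.134, -0.004]
force: [-0.7, -0.2, -0.9]
width: 0.152
```

```bash
python3 -m inch '[[[1,0,0,2,0]]]'; python3 -m inch '[[[1,0,0,2,0]]]'; python3 go.py .528 .062 -.0027 4.3
```

```text
clock: 12.05
position: [0.5283, 0.0622, 0.0084]
ee_rot: [0.113, -3.134, -0.004]
force: [-0.9, -0.4, -0.6]
width: 0.148
clock: 12.15
position: [0.5282, 0.0622, 0.0062]
ee_rot: [0.113, -3.134, -0.004]
force: [-1.2, -0.3, -2.2]
width: 0.154
t 12.15 pos [0.5282 0.0622 0.0062] F [-1.2 -0.3 -2.2] M [ 0.06  0.06 -0.04] w 0.154 q7 1.68
toolx yaw -175.86 tilt z [-0.0058  0.0022 -1.    ]  shift [ 0.2 -0.3  8.9] turn -0.16
```

```bash
python3 -m inch '[[[1,0,0,2,0],[1,0,0,2,0]]]'; python3 -m inch '[[[1,0,0,2,0]]]';python3 -m inch '[[[1,0,0,2,0]]]'; python3 go.py .528 .062 -.0027 4.3
```

```text
clock: 12.35
position: [0.5281, 0.0622, 0.0017]
ee_rot: [0.113, -3.134, -0.004]
force: [-1.0, -0.4, -0.9]
width: 0.149
clock: 12.45
position: [0.528, 0.0623, -0.0006]
ee_rot: [0.113, -3.133, -0.004]
force: [0.1, -0.5, -0.9]
width: 0.148
clock: 12.55
position: [0.528, 0.0623, -0.0028]
ee_rot: [0.113, -3.133, -0.004]
force: [-0.4, -0.3, -0.4]
width: 0.151
t 12.55 pos [ 0.528   0.0623 -0.0028] F [-0.4 -0.3 -0.4] M [0.05 0.17 0.01] w 0.151 q7 1.68
toolx yaw -175.86 tilt z [-0.0062  0.002  -1.    ]  shift [-0.  -0.3 -0.1] turn -0.16
```

```bash
python3 -m inch '[[[1,0,0,2,0]]]';python3 -m inch '[[[1,0,0,2,0]]]' 50; python3 sh.py z12.png 215 170 60 60 10
```

```text
clock: 12.65
position: [0.528, 0.0623, -0.0048]
ee_rot: [0.113, -3.134, -0.004]
force: [-1.1, -1.1, 3.7]
width: 0.15
clock: 12.75
position: [0.5281, 0.0623, -0.0067]
ee_rot: [0.113, -3.134, -0.004]
force: [-2.3, 0.4, 4.5]
width: 0.147
```

View pics/z12.png

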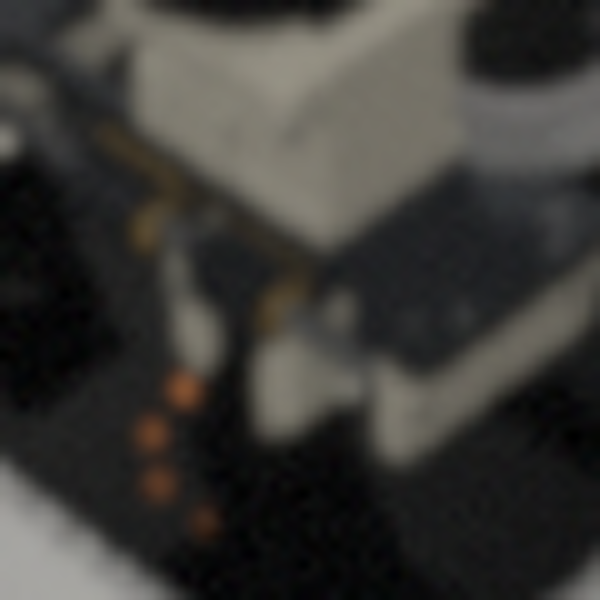

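```bash
python3 -m inch '[[[1,0,0,1.5,0]]]';python3 -m inch '[[[1,0,0,1.5,0]]]';python3 -m inch '[[[1,0,0,1.5,0]]]'; python3 go.py .528 .062 -.0027 4.3
```

```text
clock: 12.95
position: [0.5281, 0.0623, -0.008]
ee_rot: [0.113, -3.134, -0.004]
force: [-1.8, -0.1, 5.9]
width: 0.147
clock: 13.05
position: [0.5283, 0.0624, -0.0087]
ee_rot: [0.113, -3.134, -0.005]
force: [-7.6, -1.2, 25.1]
width: 0.145
clock: 13.15
position: [0.5284, 0.0624, -0.0089]
ee_rot: [0.113, -3.134, -0.006]
force: [-9.6, -1.7, 30.9]
width: 0.152
t 13.15 pos [ 0.5284  0.0624 -0.0089] F [-9.6 -1.7 30.9] M [-0.12  2.13  0.02] w 0.152 q7 1.69
toolx yaw -175.88 tilt z [-0.0052  0.0036 -1.    ]  shift [ 0.4 -0.3 -6.2] turn -0.18
```

```bash
python3 -m inch '[[[1,0.5,0,0.8,0]]]';python3 -m inch '[[[1,0.3,0,0.8,0],[1,0,0,0.8,0],[1,0,0,0.8,0]]]'; python3 go.py .528 .062 -.0027 4.3
```

```text
clock: 13.25
position: [0.5282, 0.0624, -0.0085]
ee_rot: [0.112, -3.135, -0.007]
force: [-3.8, -1.1, 13.3]
width: 0.149
clock: 13.55
position: [0.5283, 0.0624, -0.0085]
ee_rot: [0.112, -3.137, -0.009]
force: [-3.5, -0.4, 14.2]
width: 0.153
t 13.55 pos [ 0.5283  0.0624 -0.0085] F [-3.5 -0.4 14.2] M [-0.07  1.05  0.  ] w 0.153 q7 1.69
toolx yaw -175.93 tilt z [-0.0029  0.0058 -1.    ]  shift [ 0.3 -0.3 -5.8] turn -0.23
```

```bash
python3 -m inch '[[[1,0,0,1.1,0],[1,0,0,1.1,0]]]'
python3 - <<'E'
from h import *
fr=np.mean([eyes.get_image("side")["frame"].astype(float) for _ in range(16)],0)
c=np.clip(fr[165:225,210:270]*3-30,0,255).astype(np.uint8)
cv2.imwrite("pics/z13.png",cv2.resize(c,None,fx=10,fy=10,interpolation=cv2.INTER_CUBIC))
full=fr.astype(np.uint8);cv2.imwrite("pics/full13.png",full)
E
python3 go.py .528 .062 -.0027 4.3
```

```text
clock: 13.75
position: [0.5284, 0.0624, -0.0086]
ee_rot: [0.111, -3.138, -0.011]
force: [-6.1, -0.4, 20.7]
width: 0.147
t 14.55 pos [ 0.5284  0.0625 -0.0086] F [-5.9 -0.7 19.2] M [-0.07  1.43  0.  ] w 0.152 q7 1.69
toolx yaw -175.94 tilt z [-0.0022  0.007  -1.    ]  shift [ 0.4 -0.4 -5.9] turn -0.24
```

View pics/z13.png

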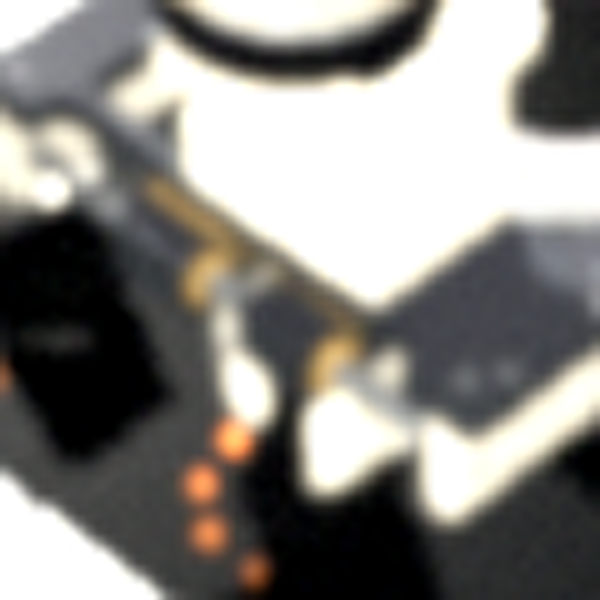

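View pics/full13.png

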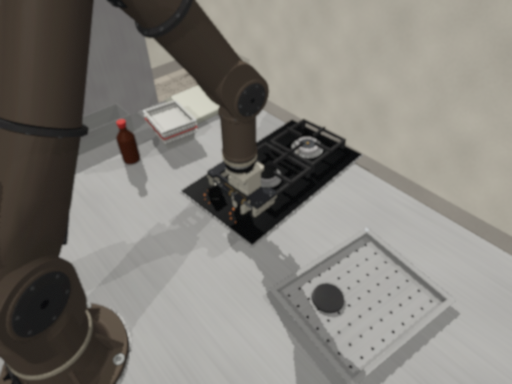

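```bash
python3 -c "
from cell import workorder,arm
print(workorder.sign_off()); o=arm.observe();print(o['clock'],o['position'],o['force'])"
```

```text
the job is handed in; nothing more can be done
None
the job is handed in; nothing more can be done
```

I gripped the knob across its bar and turned it about 22° so the pointer faces the off dot. I lowered it onto the stem, pressed knob and stem in to the stop, and handed the job in at about 14.6 s while still holding it pressed.

**What the last checks showed**
- **Fit and press:** The knob slid down the stem with almost no resistance. The spring then pushed back with about 5 to 7 N over about 5 mm, and after that a hard stop rose to 31 N. I eased the push to about 19 N at the tool, and it stayed steady for 0.8 s before hand-in.
- **Height:** The tool ended within 1 mm of the height I expected for a knob fully home and fully pressed.
- **Alignment:** The knob's x axis is within about 0.3° of the hob's x axis as I measured it, and tool tilt is below 0.01 rad.
- **Other items:** In the last side picture the bottle, foil stack and burner cap look unmoved. The other knob was partly hidden behind the gripper, but the part I could see looked unchanged.

**What failed or disagreed**
- **Finger height:** The visible fingertips sat about 30 mm above the reported TCP, so my first closing, at the nominal height, missed the knob. I went lower in steps until the jaws stopped at 14 mm, the width of the bar.
- **Camera positions:** The two cameras put the stem 2 to 3 mm apart. I aimed between the two positions and the knob went on at the first try.
- **Final view:** The arm blocked the top camera at the hob. I could not see the pointer there, or confirm by eye that the stem was in; both rest on the tool pose and the forces.

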